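# Slide the cutting board back past its spring stop to open the scrap pan

## Task

Open the scrap pan of the cutting-board station: with the fingertips press the red spring stop all the way down inside the board's hand-hold and, with it held down, push the white board along its runners over the stop, on until the board is fully back against the far end stop and the red stop has sprung up again behind it, locking it open. Only press and push, do not lift the board, and leave the sauce bottle, the steel beaker and the spoon where they stand.

Things in the scene. Friction and masses are not known exactly. Their poses are not given: they have to be found in the camera images.
- station: Stainless countertop station, fixed: 262 mm wide (its x), 400 mm long (its y); origin at the centre of its underside, z up. Deck 80 mm above the origin. U-shaped runners along both long sides carry the board 88 mm above the origin, their lips, from x = +-111 mm outwards and up to 105 mm high, hold it down. The board opens towards the station's +y.
- end_stop (a point): Middle of the top edge of the upturned end stop at the station's +y end, its face at y = +194 mm, 100 mm above the station's origin; the open board's +y edge meets it.
- pan_middle (a point): Middle of the mouth of the black scrap pan, 176 (station x) x 108 mm (station y), hung in the deck at x = 0, y = -124 mm of the station, hidden by the shut board.
- board: White plastic cutting board, 240 (its x) x 210 (its y) x 12 mm, about 0.6 kg, loose but captive in the runners with some 1.5 mm play; origin at the centre of its underside, axes as the station's. Its origin is at y = -80 mm of the station when shut, +89 mm when fully open (169 mm of travel). 2 to 10 N push it along once it is free of the stop.
- handhold (a point): Centre, at the top face, of the board's hand-hold: a through opening 100 mm long (board x), 44 mm wide (board y), 42 mm from the board's centre towards +y. Shut, it surrounds the red stop, 3 mm free on the stop's -y side, 7 mm on its +y side; the upright stop bars the board's way to +y. A finger in the opening can push the board by the opening's +y edge.
- button_top (a point): Centre of the flat top of the red spring stop, a round 34 mm button that moves straight up and down, at x = 0, y = -40 mm of the station. Up, its top is 106 mm above the station's origin, 6 mm above the board's top face; fully down 84 mm, which is 4 mm below the board's underside and 4 mm above the deck.
- stop_button (a joint): How far the red stop is pressed down, m: 0 up, 0.022 fully down; from 0.018 the board can pass over it. Spring about 4 N up, 8 N fully down. Let go under the board it rises against its underside (about 0.0165) and the board still slides; it springs up by itself when the board's -y edge has passed it, in the last 7 mm of the board's travel.
- bottle_mid (a point): Centre (half-way up) of the yellow sauce bottle, 54 mm across, 165 mm tall, standing near one end of the station; bystander.
- beaker_mid (a point): Centre (half-way up) of the open steel beaker, 84 mm across the rim, 110 mm tall, standing near the other end of the station; bystander.
- spoon: Black serving spoon, 240 mm long, lying on the counter beyond the station; bystander.

How it is judged (in metres and radians):
On the way, in this order (a step that is already met when the one before it is completed fails the run):
1. the red stop is pressed down clear of the board by the fingers, the board still shut (value of joint stop_button above 0.016 m and contact force between the fingers and stop_button above 1 N and y of board in the frame of station below -0.07 m), for 0.05 s.
2. the board has been slid over the pressed stop (value of joint stop_button above 0.013 m and y of board in the frame of station above -0.06 m), for 0.05 s.
At the end, for the whole second after the job is handed in: The board lies at rest, flat in its runners, fully open (within 9 mm of the end stop), the red stop stands up behind it (within 3 mm of its full height), and bottle, beaker and spoon are within 30 mm of where they stood (y of board in the frame of station above 0.08 m and value of joint stop_button below 0.003 m and z of board in the frame of station between 0.084 and 0.092 m and angle between board's own z axis and vertical below 0.03 rad and linear speed of board below 0.01 m/s and distance of each of bottle_mid, beaker_mid, spoon from where it was at the start of the episode below 0.03 m); the robot touches nothing.
It fails at once if the board is lifted off or prised out of its runners (z of board in the frame of station above 0.096 m or angle between board's own z axis and vertical above 0.08 rad).
It fails at once if the bottle, the beaker or the spoon is moved, lifted or knocked over (distance of any of bottle_mid, beaker_mid, spoon from where it was at the start of the episode above 0.03 m).
It also fails if it takes over 42 s, if anything falls off the work surface, if the arm or the gripper's body presses on something with over 40 N, if the wrist force passes 120 N, or if a joint passes its speed limit or range.

## Robot

A 6-joint arm with a two-finger parallel gripper is mounted at the origin on the work surface. World frame = base frame: x ahead of the robot, y to its left, z up, the work surface at z = 0. Lengths are in m, angles in degrees, forces in N, time in s.
With the tool pointing down it reaches from about 0.35 to 0.85 m from the base axis. Payload 8.1 kg.
Tool frame: the origin (TCP) lies where the fingers leave the gripper's body, on its centre line; the fingertips stand 84 mm ahead of it and the grasp point (between the pads) lies 65 mm ahead of it; x points along the fingers, z is the direction in which the jaws open and shut, and the axes are right-handed (so a half turn about x gives the same grasp; the last joint's range is limited). The gripper opens to 93 mm and grips with 3 to 60 N. Pads are 15 mm wide; open, the fingers measure 128 mm over their backs; the gripper's body (75 mm by 188 mm) begins 65 mm behind the grasp point.
Start: joints at [58.763, 7.471, 85.268, -0, 87.261, -4.893], TCP at [0.266, 0.538, 0.303] pointing down, gripper open.
Joint ranges: [-169.43, 169.43], [-51.17, 129.36], [1.28, 143.12], [-76.62, 256.62], [0, 156.53], [-152.29, 152.29]. Speed limits (degrees/s): [136.94, 136.94, 159.86, 180, 180, 180].

## Interface

Orientations are given as [roll, pitch, yaw] about the fixed x, y, z axes, in that order (R = Rz(yaw) Ry(pitch) Rx(roll)).
In Python, from plant import * gives the robot as it stands. The module is installed in compiled form; this text tells all that it offers.
- The arm moves only by the tool send_rows, never from a script. Its argument "rows" is a list of rows, each an object of numbers: "dx", "dy", "dz": the shift along the tool's x, y, z scaled (see below); "wx", "wy", "wz": the turn, a rotation vector about the tool's x, y, z scaled (see below); "grip": the gripper command: -1 is shut, 1 is fully open, values between are in proportion. In form: [{"dx": .., "dy": .., "dz": .., "wx": .., "wy": .., "wz": .., "grip": ..}, ...]. A call has 1 to 20 rows; each row is the pose to reach, as a shift and turn from the pose measured when the call began, along the tool's axes at that moment, turning the shorter way round; what a row does not reach only later rows make up. The controller multiplies each number of a shift by 0.3 m and each number of a turn by 360 degrees. A row lasts 1/8 s, in which the tool goes at most 62.5 mm and 10.7 degrees, less where a joint would pass 70% of its speed; a pose out of reach is approached as far as the arm can. A call with a number of a shift or a turn outside -1 to 1 is refused whole. A call with a gripper value outside its range is refused whole. The fingers move at their own pace and stop on an object; "newtons" is the grip in N (left out, the last holds). Time passes only in rows, so rows that repeat a pose let the fingers close. It gives the time, the measured TCP pose, the force and the opening at its end, in the units of the state.
- observe(): the state, without advancing time (a new reading comes with each control period).
- capture(name): name is "scene" or "top" or "wrist"; returns (picture, depth): 480x640x3 uint8, blue, green, red; 480x640 float32, m along the optical axis (not along the pixel's ray), 0 where there is no reading.
- get_calibration(name): a dict with "camera_matrix" (3x3 intrinsics, pixels), "origin" and "rotation" of the camera in the world; the wrist camera has in their place "tool_from_camera" (4x4, takes a point from camera to tool coordinates, whose origin is the TCP and whose axes are the tool frame's). Camera axes: x right, y up, looking along -z (the intrinsics and any distortion apply to the point x, -y, -z); pixel columns grow to the right and rows downward; lengths in m; the calibration is good to about 2 mm. A picture is of the moment at which its call begins: read the wrist's pose just before it. get_calibration takes no time and is no camera call.
- close_job(): hands the job in, once; it reports no verdict.
Trained networks look in the newest picture that a camera, given by its name, has taken for a name from the list of things; names that differ only in an ending like _2 or _b are one class to them, and where a whole thing is asked for, a point or a joint stands for the part that bears it (a point fixed in the world has none). Each returns a list of dicts, best first, with "conf" (0 to 1); they miss things now and then, are a little off and sometimes report something else, mostly with a low value. They report only what shows in the picture. A call takes as long as a camera call.
- boxes_of(label, camera): "position" ([column, row] as shares, 0 to 1, of the picture: columns of its width, rows of its height, amid what is visible of it).
- place_of(label, camera): "position" ([column, row] as shares, 0 to 1, of the picture: columns of its width, rows of its height: a listed point, or the origin of a listed thing).
The state is a dict: "clock": time; "q": joint angles; "joint_vel": joint speeds; "joint_efforts": joint torques, N m; "tool_pos": TCP position; "tcp_rot": TCP orientation; "ft_force": force on the tool from outside, world axes, zero at the start; "torque": the same for the moment, N m; "grip_width": finger opening in m.
Only numpy, scipy, OpenCV 4.12 (cv2) and the standard library are available. Lean on these libraries where they do the work, as an engineer would, in place of code of your own. Each camera call takes 0.05 s, during which the arm holds its last target. There are 200 camera calls.

## Working session

There is one attempt and no reset: what is moved stays moved. The work goes in short steps, Python scripts to look and compute and a tool call to move; the robot and the scene stay as the last step left them, time stands still between calls to the robot, and variables do not carry over. Pictures are saved under pics/ and viewed, about 8 in all and at most 12, crops included, and the job is handed in when it is done.

Besides the shell and the picture viewer there is one more tool, called after "Call:" as a command line: name --argument value ..., lists and objects as JSON in quotes. send_rows: Moves the arm, as the interface text tells. Its arguments: {"type":"object","properties":{"rows":{"type":"array"},"newtons":{"type":"number"}},"required":["rows"]}

```bash
mkdir -p pics; cat > h.py <<'E'
from plant import *
import numpy as np, cv2
from scipy.spatial.transform import Rotation as R
def cam(name):
    c=get_calibration(name); K=np.array(c["camera_matrix"])
    if "origin" in c: return K,np.array(c["rotation"]),np.array(c["origin"])
    s=observe(); T=np.array(c["tool_from_camera"]); Rt=R.from_euler('xyz',s["tcp_rot"],degrees=True).as_matrix()
    return K,Rt@T[:3,:3],Rt@T[:3,3]+np.array(s["tool_pos"])
def world(C,u,v,d):
    K,Rc,o=C; u=np.asarray(u,float);v=np.asarray(v,float)
    p=np.stack([(u-K[0,2])/K[0,0]*d,-(v-K[1,2])/K[1,1]*d,-d*np.ones_like(u)],-1)
    return p@Rc.T+o
def onz(C,u,v,z):
    a=world(C,u,v,1.0)-C[2]; return C[2]+a*(z-C[2][2])/a[2]
E
python3 - <<'E'
from h import *
print(observe()); print(get_calibration("top"))
for n in ("top","scene"):
    C=cam(n); im,d=capture(n); cv2.imwrite(f"pics/{n}0.png",im)
    for l in ("button_top","handhold","board","station","end_stop","bottle_mid","beaker_mid","spoon"):
        for r in place_of(l,n)[:1]:
            u,v=r["position"][0]*640,r["position"][1]*480
            dd=d[int(v),int(u)]
            print(n,l,round(r["conf"],2),round(u),round(v),world(C,u,v,dd).round(4))
E
```

```text
{'clock': 0.0, 'q': array([ 5.87645157e+01,  7.51483564e+00,  8.53276917e+01,  1.58824655e-03,
        8.72637260e+01, -4.89113895e+00]), 'joint_vel': array([-0.01680265,  0.02739101, -0.04110275, -0.00618405,  0.04514823,
       -0.02837119]), 'joint_efforts': array([ 1.96187262e-03, -5.59823799e+01, -4.91782951e+01,  7.67349545e-02,
        3.50857351e-02, -1.22541460e-04]), 'tool_pos': array([0.26599656, 0.53735052, 0.30170539]), 'tcp_rot': array([ 174.25353646,   89.89373474, -122.09088618]), 'ft_force': array([ 0.29248457, -0.52080709,  0.10410589]), 'torque': array([-0.02392607, -0.01074589,  0.02158064]), 'grip_width': 0.09294462323047012}
{'camera_matrix': array([[520.47206641,   0.        , 314.73364542],
       [  0.        , 520.47206641, 233.93512722],
       [  0.        ,   0.        ,   1.        ]]), 'origin': array([0.55384883, 0.0348106 , 1.05485099]), 'rotation': array([  3.03155613,   0.61421371, -90.91621482])}
top handhold 0.71 335 272 [86.53   86.011  87.0311]
top board 0.96 358 267 [87.2991 86.7801 87.8001]
top station 0.71 318 279 [87.2934 86.7744 87.7944]
top end_stop 0.64 212 306 [86.46   85.9409 86.961 ]
top bottle_mid 0.86 466 257 [85.6616 85.1425 86.1626]
top beaker_mid 0.91 185 339 [94.56   94.0409 95.061 ]
top spoon 0.67 274 193 [95.6018 95.0827 96.1028]
scene button_top 0.53 348 208 [-152.418  -152.9527 -152.6917]
scene handhold 0.93 346 210 [-153.1862 -153.721  -153.4599]
scene board 0.82 329 206 [-155.8836 -156.4183 -156.1573]
scene station 0.65 362 246 [-145.8933 -146.4281 -146.167 ]
scene end_stop 0.93 449 252 [-133.2644 -133.7991 -133.5381]
scene bottle_mid 0.63 270 169 [-175.0842 -175.6189 -175.3579]
scene beaker_mid 0.9 494 272 [-125.5763 -126.1111 -125.85  ]
scene spoon 0.62 329 316 [-145.4782 -146.0129 -145.7519]
```

```bash
sed -i 's/np.array(c\["rotation"\])/R.from_euler("xyz",c["rotation"],degrees=True).as_matrix()/' h.py
python3 - <<'E'
from h import *
C=cam("top"); im,d=capture("top"); np.save("top.npy",d)
for l,u,v in (("hh",335,272),("board",358,267),("st",318,279),("end",212,306),("bot",466,257),("beak",185,339),("spoon",274,193)):
    print(l,world(C,u,v,d[v,u]).round(4))
hsv=cv2.cvtColor(im,cv2.COLOR_BGR2HSV)
red=((hsv[...,0]<8)|(hsv[...,0]>172))&(hsv[...,1]>130)&(hsv[...,2]>60)
n,lab,st,ce=cv2.connectedComponentsWithStats(red.astype(np.uint8))
for i in range(1,n):
    if st[i,4]>30:
        m=lab==i; P=world(C,*np.nonzero(m)[::-1],d[m]); print("red",st[i],ce[i].round(1),np.median(P,0).round(4))
print(observe()["clock"])
E
```

```text
hh [0.5344 0.0084 0.1057]
board [ 0.5427 -0.0339  0.1   ]
st [0.522  0.0396 0.1004]
end [ 0.4675  0.2552 -0.001 ]
bot [ 0.5577 -0.2248  0.1238]
beak [0.4026 0.3095 0.0011]
spoon [0.6931 0.1258 0.0136]
red [473 249  14  14 162] [479.4 255.3] [ 0.5604 -0.236   0.1642]
red [329 262  18  17 234] [337.3 270.3] [0.5377 0.0046 0.105 ]
0.95
```

View pics/top0.png

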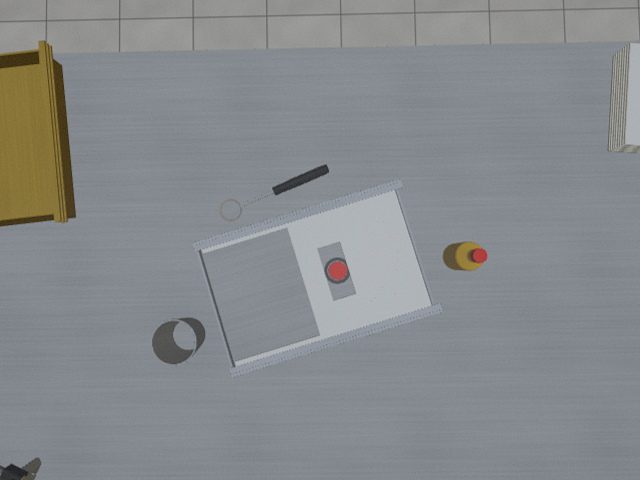

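View pics/scene0.png

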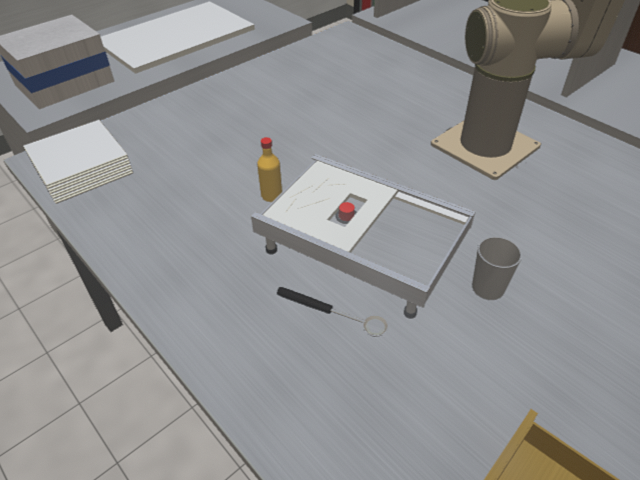

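```bash
cat >> h.py <<'E'
def deltas(target,Rt):
    s=observe(); R0=R.from_euler('xyz',s["tcp_rot"],degrees=True)
    sh=R0.inv().apply(np.array(target)-s["tool_pos"])
    w=(R0.inv()*Rt).as_rotvec(degrees=True)
    return sh.round(4),(sh/0.3).round(4),w.round(2),(w/360).round(4)
E
python3 - <<'E'
from h import *
C=cam("top"); d=np.load("top.npy"); v,u=np.mgrid[:480,:640]
P=world(C,u,v,d); m=(d>0)&(P[...,2]>.072)&(P[...,2]<.112)&(abs(P[...,1])<.3)&(P[...,0]>.3)&(P[...,0]<.8)
n,lab,st,ce=cv2.connectedComponentsWithStats(m.astype(np.uint8)); i=1+st[1:,4].argmax(); print(st[1:][st[1:,4]>50])
xy=P[lab==i][:,:2].astype(np.float32); (c,sz,a)=cv2.minAreaRect(xy); print(c,sz,a)
box=cv2.boxPoints((c,sz,a)); 
e=[box[1]-box[0],box[2]-box[1]]; e=max(e,key=np.linalg.norm); e=e/np.linalg.norm(e); e*=np.sign(e[1])
yaw=np.degrees(np.arctan2(e[1],e[0])); print("ydir",e,yaw,"button pred",np.array(c)-.04*e)
s=observe(); R0=R.from_euler('xyz',s["tcp_rot"],degrees=True).as_matrix(); print(R0.round(3))
for sg in (1,-1):
  for nm,z in (("B",sg*np.array([e[0],e[1],0])),("A",sg*np.array([e[1],-e[0],0]))):
    x=np.array([0,0,-1.]); Rt=R.from_matrix(np.stack([x,np.cross(z,x),z],1))
    print(nm,sg,deltas([.5377,.0046,.105+.084+.12],Rt))
E
```

```text
[[  192   179   251   198 29685]
 [  451   241    31    29   361]
 [  175   318    25    47   266]]
(0.5264650583267212, 0.04298217594623566) (0.2548581063747406, 0.4006190598011017) 16.25194549560547
ydir [-0.2798616   0.96004033] 106.25194 button pred [0.53765952 0.00458056]
[[-0.    -0.896  0.444]
 [-0.     0.444  0.896]
 [-1.    -0.    -0.   ]]
B 1 (array([-0.0062, -0.4798, -0.3573]), array([-0.0208, -1.5995, -1.1909]), array([-42.6,  -0. ,  -0. ]), array([-0.1183, -0.    , -0.    ]))
A 1 (array([-0.0062, -0.4798, -0.3573]), array([-0.0208, -1.5995, -1.1909]), array([47.4, -0. ,  0. ]), array([ 0.1317, -0.    ,  0.    ]))
B -1 (array([-0.0062, -0.4798, -0.3573]), array([-0.0208, -1.5995, -1.1909]), array([137.4,  -0. ,   0. ]), array([ 0.3817, -0.    ,  0.    ]))
A -1 (array([-0.0062, -0.4798, -0.3573]), array([-0.0208, -1.5995, -1.1909]), array([-132.6,   -0. ,   -0. ]), array([-0.3683, -0.    , -0.    ]))
```

Call:
send_rows --rows '[{"dy": -0.8, "dz": -0.6, "wx": -0.1183, "grip": -1}, {"dy": -0.8, "dz": -0.6, "wx": -0.1183, "grip": -1}, {"dy": -0.8, "dz": -0.6, "wx": -0.1183, "grip": -1}, {"dy": -0.8, "dz": -0.6, "wx": -0.1183, "grip": -1}, {"dy": -0.8, "dz": -0.6, "wx": -0.1183, "grip": -1}, {"dy": -0.8, "dz": -0.6, "wx": -0.1183, "grip": -1}, {"dy": -0.8, "dz": -0.6, "wx": -0.1183, "grip": -1}, {"dy": -0.8, "dz": -0.6, "wx": -0.1183, "grip": -1}]'

```text
$.rows[0]: bad value
```

```bash
cat >> h.py <<'E'
e=np.array([-0.2799,0.9600,0]); x=np.array([0,0,-1.]); RB=R.from_matrix(np.stack([x,np.cross(e,x),e],1)); BT=np.array([.5377,.0046,0])
E
python3 - <<'E'
from h import *
print(observe()["clock"],observe()["grip_width"],deltas(BT+[0,0,.27],RB))
E
```

```text
0.95 0.0931741732139495 (array([ 0.0328, -0.4798, -0.3573]), array([ 0.1092, -1.5995, -1.1909]), array([-42.6,  -0. ,  -0. ]), array([-0.1183, -0.    , -0.    ]))
```

Call:
send_rows --rows '[{"dx": 0, "dy": -0.8, "dz": -0.6, "wx": -0.1183, "wy": 0, "wz": 0, "grip": -1}, {"dx": 0, "dy": -0.8, "dz": -0.6, "wx": -0.1183, "wy": 0, "wz": 0, "grip": -1}, {"dx": 0, "dy": -0.8, "dz": -0.6, "wx": -0.1183, "wy": 0, "wz": 0, "grip": -1}, {"dx": 0, "dy": -0.8, "dz": -0.6, "wx": -0.1183, "wy": 0, "wz": 0, "grip": -1}, {"dx": 0, "dy": -0.8, "dz": -0.6, "wx": -0.1183, "wy": 0, "wz": 0, "grip": -1}, {"dx": 0, "dy": -0.8, "dz": -0.6, "wx": -0.1183, "wy": 0, "wz": 0, "grip": -1}, {"dx": 0, "dy": -0.8, "dz": -0.6, "wx": -0.1183, "wy": 0, "wz": 0, "grip": -1}, {"dx": 0, "dy": -0.8, "dz": -0.6, "wx": -0.1183, "wy": 0, "wz": 0, "grip": -1}]'

```text
clock: 1.95
tool_pos: [0.4009, 0.2711, 0.3028]
tcp_rot: [12.2, 90.0, 118.5]
ft_force: [0.3, 0.6, -0.1]
grip_width: 0.0174
```

```bash
python3 - <<'E'
from h import *
print(observe()["clock"],observe()["grip_width"],deltas(BT+[0,0,.27],RB))
E
```

```text
1.95 0.017385200591259257 (array([ 0.0326, -0.0565, -0.2942]), array([ 0.1087, -0.1882, -0.9806]), array([ 0.06,  0.03, -0.01]), array([ 0.0002,  0.0001, -0.    ]))
```

Call:
send_rows --rows '[{"dx": 0, "dy": -0.188, "dz": -0.98, "wx": 0, "wy": 0, "wz": 0, "grip": -1}, {"dx": 0, "dy": -0.188, "dz": -0.98, "wx": 0, "wy": 0, "wz": 0, "grip": -1}, {"dx": 0, "dy": -0.188, "dz": -0.98, "wx": 0, "wy": 0, "wz": 0, "grip": -1}, {"dx": 0, "dy": -0.188, "dz": -0.98, "wx": 0, "wy": 0, "wz": 0, "grip": -1}, {"dx": 0, "dy": -0.188, "dz": -0.98, "wx": 0, "wy": 0, "wz": 0, "grip": -1}, {"dx": 0.15, "dy": -0.188, "dz": -0.98, "wx": 0, "wy": 0, "wz": 0, "grip": -1}, {"dx": 0.15, "dy": -0.188, "dz": -0.98, "wx": 0, "wy": 0, "wz": 0, "grip": -1}, {"dx": 0.15, "dy": -0.188, "dz": -0.98, "wx": 0, "wy": 0, "wz": 0, "grip": -1}]'

```text
clock: 2.95
tool_pos: [0.5377, 0.0061, 0.2586]
tcp_rot: [-8.6, 90.0, 97.8]
ft_force: [-0.2, -0.4, 0.3]
grip_width: 0.0007
```

```bash
python3 - <<'E'
from h import *
s=observe(); print(s["clock"],s["grip_width"],s["ft_force"],deltas(BT+.002*e+[0,0,.20],RB))
C=cam("wrist"); im,d=capture("wrist"); cv2.imwrite("pics/w1.png",im)
hsv=cv2.cvtColor(im,cv2.COLOR_BGR2HSV)
red=((hsv[...,0]<8)|(hsv[...,0]>172))&(hsv[...,1]>130)&(hsv[...,2]>60)
P=world(C,*np.nonzero(red)[::-1],d[red]); P=P[P[:,2]>.10]; print(len(P),P.min(0),P.max(0),np.median(P,0))
v,u=np.mgrid[:480,:640]; P=world(C,u,v,d)-BT; Y=P@e; X=P@np.cross(e,[0,0,1])
# hand-hold edges: board-level points vs. lower, along lines x=+-30mm
for a,b in ((-.04,-.025),(.025,.04)):
    m=(d>0)&(X>a)&(X<b)&(abs(Y)<.06)
    hi=m&(P[...,2]>.097); lo=m&(P[...,2]<.088); y=Y[hi]
    print(a,"lo",Y[lo].min() if lo.any() else None,Y[lo].max() if lo.any() else None,"hi-",y[y<0].max() if (y<0).any() else None,"hi+",y[y>0].min() if (y>0).any() else None)
E
```

```text
2.95 0.0006639471551427963 [-0.1525506  -0.36116055  0.30659129] (array([0.0586, 0.0005, 0.0005]), array([0.1953, 0.0015, 0.0017]), array([0.18, 0.03, 0.  ]), array([0.0005, 0.0001, 0.    ]))
1672 [ 0.45660371 -0.01784696  0.10000934] [0.55438063 0.02147234 0.3406404 ] [0.53672362 0.00424924 0.10610821]
-0.04 lo -0.02062730283433344 0.024464153031126763 hi- -1.4283147397102921e-06 hi+ 4.232185393806193e-07
0.025 lo -0.020446830492735192 0.024737491175190713 hi- -0.02011575155576557 hi+ 0.024026265184649637
```

View pics/w1.png

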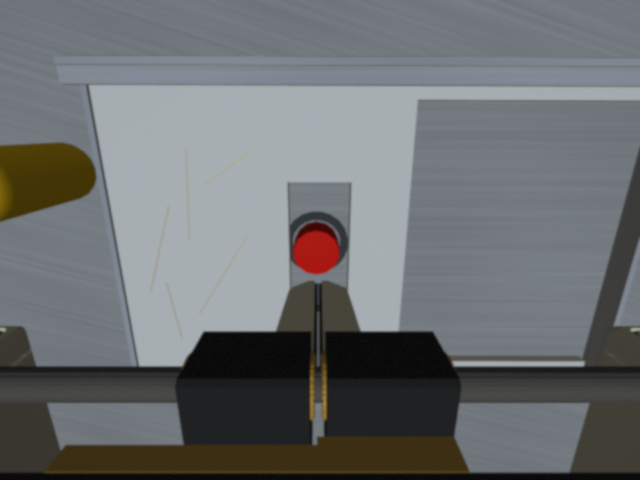

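Call:
send_rows --rows '[{"dx": 0.12, "dy": 0.0015, "dz": 0.0017, "wx": 0.0005, "wy": 0, "wz": 0, "grip": -1}, {"dx": 0.2, "dy": 0.0015, "dz": 0.0017, "wx": 0.0005, "wy": 0, "wz": 0, "grip": -1}, {"dx": 0.225, "dy": 0.0015, "dz": 0.0017, "wx": 0.0005, "wy": 0, "wz": 0, "grip": -1}, {"dx": 0.245, "dy": 0.0015, "dz": 0.0017, "wx": 0.0005, "wy": 0, "wz": 0, "grip": -1}, {"dx": 0.26, "dy": 0.0015, "dz": 0.0017, "wx": 0.0005, "wy": 0, "wz": 0, "grip": -1}, {"dx": 0.275, "dy": 0.0015, "dz": 0.0017, "wx": 0.0005, "wy": 0, "wz": 0, "grip": -1}, {"dx": 0.288, "dy": 0.0015, "dz": 0.0017, "wx": 0.0005, "wy": 0, "wz": 0, "grip": -1}, {"dx": 0.295, "dy": 0.0015, "dz": 0.0017, "wx": 0.0005, "wy": 0, "wz": 0, "grip": -1}, {"dx": 0.295, "dy": 0.0015, "dz": 0.0017, "wx": 0.0005, "wy": 0, "wz": 0, "grip": -1}, {"dx": 0.295, "dy": 0.0015, "dz": 0.0017, "wx": 0.0005, "wy": 0, "wz": 0, "grip": -1}]'

```text
clock: 4.25
tool_pos: [0.5384, 0.0068, 0.1725]
tcp_rot: [-91.8, 89.8, 14.5]
ft_force: [-3.2, 2.9, 7.8]
grip_width: 0.0005
```

```bash
python3 - <<'E'
from h import *
s=observe(); print(s["clock"],s["tool_pos"],s["ft_force"],s["torque"],deltas(BT+.002*e+[0,0,.17],RB))
im,d=capture("wrist"); cv2.imwrite("pics/w2.png",im[100:480])
E
```

```text
4.25 [0.53840933 0.00675623 0.1725183 ] [-3.24857454  2.85746486  7.75288641] [ 0.58199731  0.70862077 -0.01490322] (array([0.0025, 0.0013, 0.0001]), array([0.0084, 0.0043, 0.0004]), array([ 0.  , -0.01,  0.21]), array([ 0.    , -0.    ,  0.0006]))
```

View pics/w2.png

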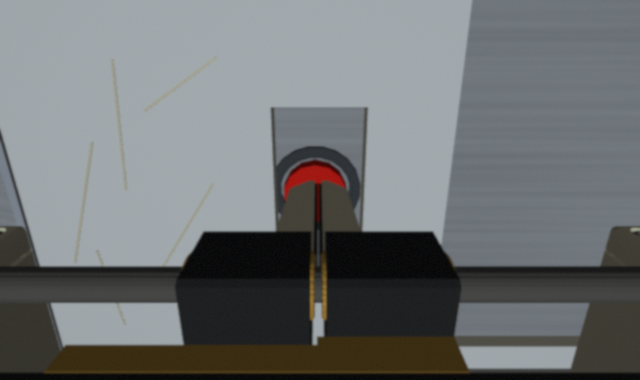

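Call:
send_rows --rows '[{"dx": 0.015, "dy": 0, "dz": 0, "wx": 0, "wy": 0, "wz": 0, "grip": -1}, {"dx": 0.025, "dy": 0, "dz": 0, "wx": 0, "wy": 0, "wz": 0, "grip": -1}, {"dx": 0.025, "dy": 0, "dz": 0, "wx": 0, "wy": 0, "wz": 0, "grip": -1}, {"dx": 0.025, "dy": 0, "dz": 0, "wx": 0, "wy": 0, "wz": 0, "grip": -1}]'

```text
clock: 4.8
tool_pos: [0.5391, 0.0068, 0.1683]
tcp_rot: [-99.0, 89.7, 7.3]
ft_force: [-13.0, 1.2, 21.7]
grip_width: 0.0008
```

Call:
send_rows --rows '[{"dx": 0.003, "dy": 0, "dz": 0.012, "wx": 0, "wy": 0, "wz": 0.001, "grip": -1}, {"dx": 0.003, "dy": 0, "dz": 0.024, "wx": 0, "wy": 0, "wz": 0.001, "grip": -1}, {"dx": 0.003, "dy": 0, "dz": 0.036, "wx": 0, "wy": 0, "wz": 0.001, "grip": -1}, {"dx": 0.003, "dy": 0, "dz": 0.048, "wx": 0, "wy": 0, "wz": 0.001, "grip": -1}, {"dx": 0.003, "dy": 0, "dz": 0.06, "wx": 0, "wy": 0, "wz": 0.001, "grip": -1}, {"dx": 0.003, "dy": 0, "dz": 0.075, "wx": 0, "wy": 0, "wz": 0.001, "grip": -1}, {"dx": 0.003, "dy": 0, "dz": 0.09, "wx": 0, "wy": 0, "wz": 0.001, "grip": -1}, {"dx": 0.003, "dy": 0, "dz": 0.1, "wx": 0, "wy": 0, "wz": 0.001, "grip": -1}, {"dx": 0.003, "dy": 0, "dz": 0.1, "wx": 0, "wy": 0, "wz": 0.001, "grip": -1}]'

```text
clock: 5.92
tool_pos: [0.533, 0.0343, 0.1701]
tcp_rot: [-140.7, 89.6, -34.4]
ft_force: [1.9, -6.4, 6.4]
grip_width: 0.0003
```

```bash
python3 - <<'E'
from h import *
s=observe(); print(s["clock"],s["tool_pos"],s["ft_force"],(s["tool_pos"]-BT)@e,deltas(BT+.171*e+[0,0,.17],RB))
im,d=capture("wrist"); cv2.imwrite("pics/w3.png",im[100:480])
E
```

```text
5.925 [0.53299877 0.03430357 0.17007059] [ 1.91471829 -6.36172351  6.37990816] 0.029831301856777053 (array([-0.0006,  0.0038,  0.1412]), array([-0.0021,  0.0127,  0.4705]), array([-0.01, -0.28,  0.23]), array([-0.    , -0.0008,  0.0006]))
```

View pics/w3.png

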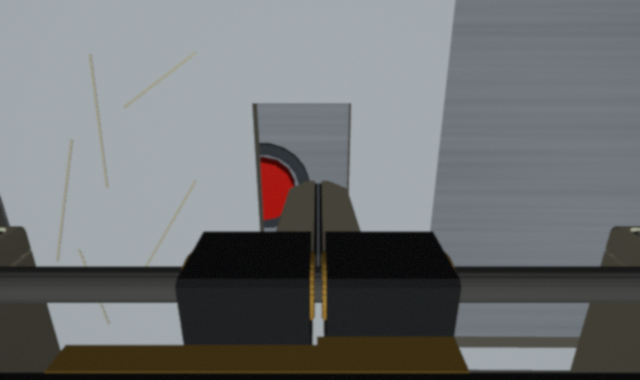

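Call:
send_rows --rows '[{"dx": 0.003, "dy": 0, "dz": 0.03, "wx": 0, "wy": 0, "wz": 0, "grip": -1}, {"dx": 0.002, "dy": 0, "dz": 0.06, "wx": 0, "wy": 0, "wz": 0, "grip": -1}, {"dx": 0, "dy": 0, "dz": 0.09, "wx": 0, "wy": 0, "wz": 0, "grip": -1}, {"dx": 0, "dy": 0, "dz": 0.12, "wx": 0, "wy": 0, "wz": 0, "grip": -1}, {"dx": 0, "dy": 0, "dz": 0.15, "wx": 0, "wy": 0, "wz": 0, "grip": -1}, {"dx": 0, "dy": 0, "dz": 0.18, "wx": 0, "wy": 0, "wz": 0, "grip": -1}, {"dx": 0, "dy": 0, "dz": 0.21, "wx": 0, "wy": 0, "wz": 0, "grip": -1}, {"dx": 0, "dy": 0, "dz": 0.24, "wx": 0, "wy": 0, "wz": 0, "grip": -1}, {"dx": 0, "dy": 0, "dz": 0.27, "wx": 0, "wy": 0, "wz": 0, "grip": -1}, {"dx": 0, "dy": 0, "dz": 0.3, "wx": 0, "wy": 0, "wz": 0, "grip": -1}, {"dx": 0, "dy": 0, "dz": 0.33, "wx": 0, "wy": 0, "wz": 0, "grip": -1}, {"dx": 0, "dy": 0, "dz": 0.36, "wx": 0, "wy": 0, "wz": 0, "grip": -1}, {"dx": 0, "dy": 0, "dz": 0.39, "wx": 0, "wy": 0, "wz": 0, "grip": -1}, {"dx": 0, "dy": 0, "dz": 0.42, "wx": 0, "wy": 0, "wz": 0, "grip": -1}, {"dx": 0, "dy": 0, "dz": 0.44, "wx": 0, "wy": 0, "wz": 0, "grip": -1}, {"dx": 0, "dy": 0, "dz": 0.46, "wx": 0, "wy": 0, "wz": 0, "grip": -1}, {"dx": 0, "dy": 0, "dz": 0.475, "wx": 0, "wy": 0, "wz": 0, "grip": -1}, {"dx": 0, "dy": 0, "dz": 0.485, "wx": 0, "wy": 0, "wz": 0, "grip": -1}, {"dx": 0, "dy": 0, "dz": 0.49, "wx": 0, "wy": 0, "wz": 0, "grip": -1}, {"dx": 0, "dy": 0, "dz": 0.49, "wx": 0, "wy": 0, "wz": 0, "grip": -1}]'

```text
clock: 8.48
tool_pos: [0.4927, 0.1753, 0.1704]
tcp_rot: [-134.2, 89.5, -28.0]
ft_force: [1.2, -4.7, 2.6]
grip_width: 0.0003
```

```bash
python3 - <<'E'
from h import *
s=observe(); print(s["clock"],s["tool_pos"],s["ft_force"],(s["tool_pos"]-BT)@e)
C=cam("top"); im,d=capture("top"); cv2.imwrite("pics/t2.png",im[120:420,100:540])
hsv=cv2.cvtColor(im,cv2.COLOR_BGR2HSV)
red=((hsv[...,0]<8)|(hsv[...,0]>172))&(hsv[...,1]>130)&(hsv[...,2]>60)
P=world(C,*np.nonzero(red)[::-1],d[red]); P=P[np.linalg.norm(P[:,:2]-BT[:2],axis=1)<.03]; print(len(P), np.median(P,0) if len(P) else None)
E
```

```text
8.475 [0.49272662 0.17526018 0.1703509 ] [ 1.17237309 -4.6886422   2.61931009] 0.17642182737726506
240 [0.53780192 0.00447429 0.10495496]
```

View pics/t2.png

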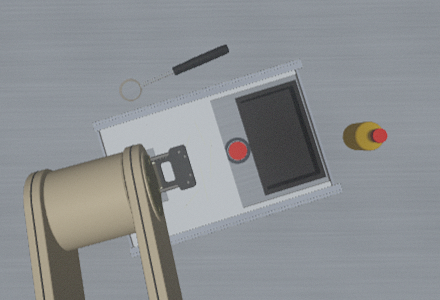

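Call:
send_rows --rows '[{"dx": 0, "dy": 0, "dz": 0.01, "wx": 0, "wy": 0, "wz": 0, "grip": -1}, {"dx": 0, "dy": 0, "dz": 0.018, "wx": 0, "wy": 0, "wz": 0, "grip": -1}, {"dx": 0, "dy": 0, "dz": 0.025, "wx": 0, "wy": 0, "wz": 0, "grip": -1}, {"dx": 0, "dy": 0, "dz": 0.025, "wx": 0, "wy": 0, "wz": 0, "grip": -1}]'

```text
clock: 9.02
tool_pos: [0.4919, 0.1785, 0.1705]
tcp_rot: [-156.2, 89.1, -50.0]
ft_force: [6.5, -24.8, 0.8]
grip_width: 0.0008
```

Force rose to 25 N: the board is against the end stop. Next I back off 4 mm and lift out.

Call:
send_rows --rows '[{"dx": 0, "dy": 0, "dz": -0.008, "wx": 0, "wy": 0, "wz": 0, "grip": -1}, {"dx": 0, "dy": 0, "dz": -0.015, "wx": 0, "wy": 0, "wz": 0, "grip": -1}, {"dx": 0, "dy": 0, "dz": -0.015, "wx": 0, "wy": 0, "wz": 0, "grip": -1}, {"dx": -0.03, "dy": 0, "dz": -0.015, "wx": 0, "wy": 0, "wz": 0, "grip": -1}, {"dx": -0.08, "dy": 0, "dz": -0.015, "wx": 0, "wy": 0, "wz": 0, "grip": -1}, {"dx": -0.2, "dy": 0, "dz": -0.015, "wx": 0, "wy": 0, "wz": 0, "grip": -1}, {"dx": -0.35, "dy": 0, "dz": -0.015, "wx": 0, "wy": 0, "wz": 0, "grip": -1}, {"dx": -0.5, "dy": 0, "dz": -0.015, "wx": 0, "wy": 0, "wz": 0, "grip": -1}, {"dx": -0.5, "dy": 0, "dz": -0.015, "wx": 0, "wy": 0, "wz": 0, "grip": -1}, {"dx": -0.5, "dy": 0, "dz": -0.015, "wx": 0, "wy": 0, "wz": 0, "grip": -1}]'

```text
clock: 10.28
tool_pos: [0.4916, 0.1761, 0.3209]
tcp_rot: [-153.6, 89.1, -47.4]
ft_force: [0.1, 0.1, -0.8]
grip_width: 0.0004
```

```bash
python3 - <<'E'
from h import *
s=observe(); print(s["clock"],s["tool_pos"],s["ft_force"])
C=cam("top"); im,d=capture("top")
hsv=cv2.cvtColor(im,cv2.COLOR_BGR2HSV)
red=((hsv[...,0]<8)|(hsv[...,0]>172))&(hsv[...,1]>130)&(hsv[...,2]>60)
P=world(C,*np.nonzero(red)[::-1],d[red]); P=P[np.linalg.norm(P[:,:2]-BT[:2],axis=1)<.03]; print("button",len(P), np.median(P,0))
v,u=np.mgrid[:480,:640]; P=world(C,u,v,d)-BT; Y=P@e; X=P@np.cross(e,[0,0,1])
for xc in (-.09,-.06,.06,.09):
    m=(d>0)&(abs(X-xc)<.01)&(P[...,2]>.095)&(P[...,2]<.105)&(Y>-.02)&(Y<.2)&(hsv[...,1]<20)
    print("board -y edge, expect ~.024:",xc,Y[m].min(),"z",np.median(P[...,2][m]))
for l in ("bottle_mid","beaker_mid","spoon","board"):
    for r in place_of(l,"top")[:1]: print(l,r["conf"],np.array(r["position"])*[640,480])
cv2.imwrite("pics/t3.png",im)
E
```

```text
10.275 [0.49163993 0.17609569 0.32093708] [ 0.09608     0.05524085 -0.82496815]
button 240 [0.5377186  0.00444928 0.10498679]
board -y edge, expect ~.024: -0.09 0.023859836729363943 z 0.09903396865053926
board -y edge, expect ~.024: -0.06 0.0239523419127629 z 0.09908245977396574
board -y edge, expect ~.024: 0.06 0.023912392274449558 z 0.09905468291139496
board -y edge, expect ~.024: 0.09 0.023877662986847376 z 0.09881415822318917
bottle_mid 0.83 [467.392 258.48 ]
spoon 0.75 [276.928 192.384]
board 0.94 [270.08  289.104]
```

View pics/t3.png

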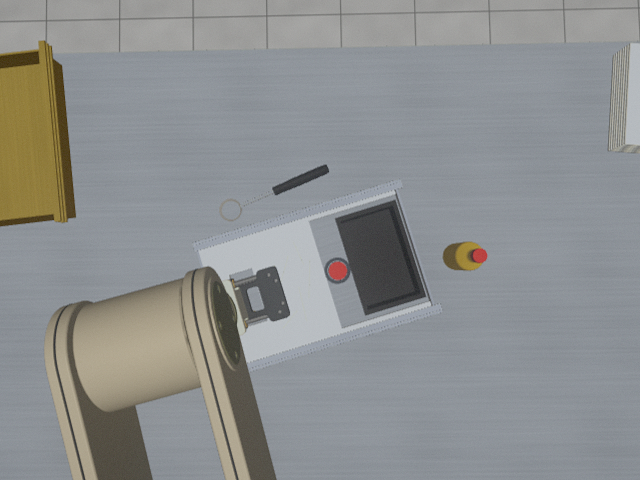

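```bash
python3 - <<'E'
from h import *
capture("scene")
for r in place_of("beaker_mid","scene")[:1]: print(r["conf"],np.array(r["position"])*[640,480],"was 494 272")
close_job()
E
```

```text
0.77 [491.52  270.288] was 494 272
the job is handed in; nothing more can be done
```

I opened the scrap pan and handed the job in; the last check was at about 10.3 s on the clock, against the 42 s limit. With the fingers shut I pressed the red stop to the bottom and pushed the board over it. I kept pushing until the force rose to about 25 N against the end stop, then backed off a few millimetres and lifted clear.

- **Board:** its -y edge is 24 mm past the stop's centre at all four places I measured, which is where it should be when fully open. The top face reads about 0.099 m, so it lies flat in its runners.
- **Red stop:** its top is back at 0.105 m, the same height as before I pressed it.
- **Bystanders:** the bottle, spoon and beaker were found within about 3 pixels of where they started. In the last top view the arm hid the beaker, so I checked it in the scene camera instead.
- **Robot:** it stands clear of everything, with less than 1 N on the wrist.

None of these checks failed or disagreed. The first press stopped short, about 17.5 mm down. A second, deeper press took it to the bottom at about 22 N.

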